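# Vent the vacuum drying chamber and crack its stuck lid open

## Robot

A 6-joint arm with a two-finger parallel gripper is mounted at the origin on the work surface. World frame = base frame: x ahead of the robot, y to its left, z up, the work surface at z = 0. Lengths are in m, angles in rad, forces in N, time in s.
With the tool pointing down it reaches from about 0.25 to 0.725 m from the base axis. Payload 4 kg.
Tool frame: the origin (TCP) lies at the very end of the fingers, on their centre line; the grasp point (between the pads) lies 19 mm behind it; z points along the fingers, y is the line along which they close (so a half turn about z gives the same grasp; the last joint's range is limited). The gripper opens to 85 mm and grips with 20 to 120 N. Pads are 22 mm wide; open, the fingers measure 114 mm over their backs; the gripper's body (76 mm by 85 mm) begins 54 mm behind the grasp point. The pads swing forward as they close: fully open they stand 13 mm farther back than shut.
Start: joints at [-1.324, 0.241, 0.005, 1.335, 0, 1.571], TCP at [0.122, -0.485, 0.231] pointing down, gripper open.
Joint ranges: [-2.72, 2.72], [-1.05, 1.87], [-1.09, 1.28], [-1.99, 2.15], [-1.42, 1.44], [-3.14, 3.14]. Speed limits (rad/s): [2.79, 2.79, 3.14, 3.14, 3.14, 3.14].

## Interface

Orientations are given as a unit quaternion [x, y, z, w].
In Python, from workcell import bot, vision, workorder gives the robot as it stands.
- The arm moves only by the shell command python3 -m creep 'ROWS' [OPENING]. ROWS is JSON, a list of rows, each a list of 2 entries, a list of its own where there are three numbers: the shift along the tool's x, y, z in mm, then the turn, a rotation vector about the tool's x, y, z in rad. In form: [[[dx, dy, dz], [wx, wy, wz]], ...]. A call has 1 to 12 rows; each row shifts and turns the commanded pose from where the row before left it, along the tool's axes as they then stand; what a row does not reach is not made up. A row lasts 1/8 s, in which the tool goes at most 62.5 mm and 10.7 degrees, less where a joint would pass 70% of its speed; a pose out of reach is approached as far as the arm can. A call is refused whole if a number of a shift passes 62.5 or a number of a turn 0.188, either way. A call with a gripper value outside its range is refused whole. OPENING is the finger opening in mm, from 0 to 85.4, set as the call begins (- or left out, the last holds). The fingers move at their own pace and stop on an object; the grip force is fixed at half the most. Time passes only in rows, so rows that do not move let the fingers close. It gives the time, the measured TCP pose, the force, the opening and the grip force at its end, in the units of the state.
- bot.get_obs(): the state, without advancing time (a new reading comes with each control period).
- vision.camera(name): name is "side" or "top"; returns a dict with "image" (400x640x3 uint8, blue, green, red), "z_map" (400x640 float32, m along the optical axis (not along the pixel's ray), 0 where there is no reading), "K" (3x3 intrinsics, pixels), "rvec" (rotation vector, rad) and "tvec" (3), from world to camera coordinates, as OpenCV has them. Camera axes: x right, y down, z forward; pixel columns grow to the right and rows downward; lengths in m; the calibration is good to about 2 mm. A picture is of the moment at which its call begins.
- workorder.job_done(): hands the job in; it is judged then, once.
Trained networks look in a picture, given as the dict that the camera call returned (one of the last four; its "shot" number tells which), for a name from the list of things; names that differ only in an ending like _2 or _b are one class to them, and where a whole thing is asked for, a point or a joint stands for the part that bears it (a point fixed in the world has none). Each returns a list of dicts, best first, with "score" (0 to 1); they miss things now and then, are a little off and sometimes report something else, mostly with a low value. They report only what shows in the picture. A call takes as long as a camera call. They do not tell look-alikes from the thing itself.
- vision.spot_in(picture, query): "position" ([column, row] in pixels, amid what is visible of it).
- vision.place_of(picture, query): "position" ([column, row] in pixels: a listed point, or the origin of a listed thing).
The state is a dict: "clock": time; "joint_pos": joint angles; "joint_vel": joint speeds; "tau": joint torques, N m; "eef_pos": TCP position; "tool_rot": TCP orientation; "ft_force": force on the tool from outside, world axes, zero at the start; "ft_torque": the same for the moment, N m; "grip_width": finger opening in m; "grasp_force": force on a finger pad.
Only numpy, scipy, OpenCV 4.12 (cv2) and the standard library are available. Lean on these libraries where they do the work, as an engineer would, in place of code of your own. Each camera call takes 0.05 s, during which the arm holds its last target. There are 200 camera calls.

## Task

Vent the vacuum drying chamber: push the yellow vent pedal fully down to its stop, keep it down for at least a second while the lid stays shut, and let it spring back up. Then grip the blue bar handle of the chamber's clear lid, pull up steadily until its sticky rubber seal lets go without throwing the lid wide open, and finish still holding the handle, with the lid still and its front edge about 3 cm clear of the rim. Leave the spray can, the parts tin, the black collar and the screwdriver where they are.

Things in the scene. Friction and masses are not known exactly. Their poses are not given: they have to be found in the camera images.
- pedal (a joint): Yellow hinged spring pedal, rad: 0 = up at rest (sloping up towards its free end), 0.24 = down on its stop (level). It takes about 3.5 N downward at the pad to start it and about 8 N to reach the stop; it springs back when let go.
- pedal_pad (a point): Centre of the top of the black rubber pad (56 x 60 mm) near the pedal's free end, 105 mm from the hinge; about 65 mm above the bench at rest, 40 mm (25 mm lower) when the pedal is on its stop. Moves with the pedal. x axis along the pedal from the free end to the hinge, y across it.
- pedal_base: Fixed grey base of the pedal, 170 x 90 mm; origin at the centre of its underside, x towards the hinge end. The pedal plate is 140 x 66 mm. Pedal unit and chamber may stand on either side.
- lid (a joint): Hinge of the clear round lid, rad: 0 = shut, growing as the front edge rises: the gap there is 191 mm x the value (3 cm at 0.157). Falls shut when let go. Stuck at first: it takes 13 to 15 N upward at the handle to start it; the pull dies away over the first 12 mm of handle travel (0.08 rad), then only its weight is left (1.5 to 4 N). A stay stops it at 0.34.
- lid_handle (a point): Round blue bar handle on the lid, 14 mm diameter, 90 mm long, on two 10 mm posts 78 mm apart. Origin: centre of the bar, 146 mm above the bench when shut, 40 mm above the lid's top. y axis along the bar, x horizontal (lid shut) from the bar towards the hinge. Grip it across (jaws closing along x) from above. It turns with the lid.
- lid_hinge (a point): Middle of the lid's hinge axis behind the chamber, 100 mm above the bench; axes as the chamber's: x from the handle to the hinge, y along the hinge axis. The handle's centre is 155 mm in front of it (towards -x) and 46 mm above it when shut.
- chamber: Fixed vacuum drying chamber: metal pot of 160 mm diameter and 92 mm high on a blue plate; origin under the pot's centre, x towards the lid's hinge, which is 105 mm behind. The lid is 172 mm across, 12 mm thick. A red-topped vent stem on its +y side rises as the pedal goes down.
- spray_can: White spray can with a blue label, 58 mm diameter, 170 mm high, standing; origin at the centre of its underside. To be left alone.
- parts_tin: Open metal tin of small parts, 120 x 170 x 30 mm; origin at the centre of its underside. To be left alone.
- collar: Small black collar, 26 mm diameter, 36 mm high, standing in front between chamber and pedal; origin at the centre of its underside. To be left alone.
- screwdriver: Yellow-handled screwdriver, 150 mm long, lying at the far side of the bench. To be left alone.
Not all that is in view belongs to the job. Of the things that look like the pedal_base, the middle-sized one is meant.

How it is judged:
On the way, in this order (a step that is already met when the one before it is completed fails the run):
1. the pedal is held down on its stop for a second while the lid is shut (value of joint pedal above 0.21 rad and value of joint lid below 0.03 rad), for 0.9 s.
2. the pedal is let back up, the lid still shut (value of joint pedal below 0.06 rad and value of joint lid below 0.03 rad), for 0.1 s.
3. the lid is broken free of its seal by its handle (value of joint lid above 0.05 rad and contact force between the fingers and lid above 0.5 N and distance between the grasp point and lid_handle below 0.045 m), for 0.1 s.
At the end, for the whole second after the job is handed in: The lid is at rest 0.10 to 0.24 rad open (front edge 19 to 46 mm clear), held by the fingers at its handle (grasp point within 45 mm of the bar centre); the pedal is back up (under 0.06 rad); the four bystanders are within 20 mm of where they stood (value of joint lid between 0.1 and 0.24 rad and velocity of joint lid between -0.08 and 0.08 rad/s and contact force between the fingers and lid above 0.5 N and distance between the grasp point and lid_handle below 0.045 m and value of joint pedal below 0.06 rad and distance of each of spray_can, parts_tin, collar, screwdriver from where it was at the start of the episode below 0.02 m); the arm keeps its last pose, push and grip.
It fails at once if the lid is thrown wide open (past 0.30 rad) (value of joint lid above 0.3 rad).
It fails at once if the spray can, parts tin, collar or screwdriver is moved by more than 20 mm (distance of any of spray_can, parts_tin, collar, screwdriver from where it was at the start of the episode above 0.02 m).
It fails at once if the spray can or the collar is tipped over (angle between any of spray_can, collar's own z axis and vertical above 0.3 rad).
It also fails if it takes over 48 s, if anything falls off the work surface, if the arm or the gripper's body presses on something with over 40 N, if the wrist force passes 120 N, or if a joint passes its speed limit or range.

## Working session

There is one attempt and no reset: what is moved stays moved. The work goes in short steps, Python scripts to look and compute and a shell command to move; the robot and the scene stay as the last step left them, time stands still between calls to the robot, and variables do not carry over. Pictures are saved under pics/ and viewed, at most 10 in all, crops included, and the job is handed in when it is done.

```bash
mkdir -p pics
cat > h.py <<'E'
import numpy as np,cv2
from workcell import bot,vision,workorder
def px2w(p,uv,z=None):
    R=cv2.Rodrigues(np.array(p["rvec"],float))[0];t=np.array(p["tvec"],float).ravel();K=np.array(p["K"])
    ray=np.linalg.inv(K)@np.array([uv[0],uv[1],1.0]);o=-R.T@t;d=R.T@ray
    if z is not None: return o+d*(z-o[2])/d[2]
    u,v=int(round(uv[0])),int(round(uv[1]));w=p["z_map"][max(v-1,0):v+2,max(u-1,0):u+2];w=w[w>0]
    return o+d*np.median(w) if len(w) else None
E
python3 - <<'E'
from h import *
np.set_printoptions(precision=3,suppress=True)
for c in("top","side"):
    p=vision.camera(c);cv2.imwrite(f"pics/{c}1.png",p["image"])
    for q in("pedal_pad","pedal_base","lid_handle","lid_hinge","chamber","spray_can","parts_tin","collar","screwdriver"):
        for d in vision.place_of(p,q)[:4]:
            print(c,q,round(d["score"],2),np.round(d["position"]),px2w(p,d["position"]))
print(bot.get_obs())
E
```

```text
top pedal_pad 0.82 [268. 206.] [0.501 0.182 0.066]
top pedal_pad 0.78 [230. 301.] [0.191 0.292 0.085]
top pedal_pad 0.76 [324. 165.] [ 0.648 -0.001  0.048]
top pedal_base 0.79 [268. 203.] [0.512 0.185 0.064]
top pedal_base 0.66 [230. 290.] [0.226 0.296 0.076]
top pedal_base 0.58 [321. 168.] [0.636 0.01  0.049]
top lid_handle 0.67 [267. 208.] [0.494 0.186 0.068]
top lid_handle 0.63 [389. 182.] [ 0.58  -0.212  0.11 ]
top lid_handle 0.56 [459. 187.] [ 0.581 -0.463  0.025]
top lid_hinge 0.57 [402. 146.] [ 0.725 -0.273  0.018]
top chamber 0.73 [264. 200.] [0.521 0.199 0.059]
top chamber 0.17 [319. 233.] [0.415 0.013 0.033]
top spray_can 0.92 [197. 197.] [0.525 0.414 0.085]
top parts_tin 0.59 [458. 188.] [ 0.579 -0.458  0.028]
top parts_tin 0.22 [318. 233.] [0.417 0.015 0.034]
top collar 0.59 [320. 231.] [0.424 0.011 0.036]
top screwdriver 0.58 [351. 130.] [ 0.781 -0.094  0.016]
side pedal_pad 0.72 [288. 264.] [0.495 0.186 0.065]
side pedal_pad 0.59 [281. 206.] [0.635 0.006 0.045]
side pedal_pad 0.58 [382. 354.] [0.2   0.295 0.081]
side pedal_base 0.93 [275. 211.] [0.643 0.024 0.038]
side 
[... 303 characters left out ...]
0.446 0.051]
side parts_tin 0.89 [370. 142.] [ 0.574 -0.456  0.007]
side collar 0.6 [346. 250.] [ 0.418  0.024 -0.001]
side screwdriver 0.71 [261. 182.] [ 0.785 -0.094 -0.001]
side screwdriver 0.66 [346. 251.] [ 0.418  0.025 -0.003]
{'clock': 1.0, 'joint_pos': array([-1.324,  0.241,  0.005,  1.335, -0.   ,  1.571]), 'joint_vel': array([-0.   ,  0.001,  0.001,  0.002, -0.002, -0.001]), 'tau': array([  0.   , -37.221,  25.27 ,   0.001,   0.   ,   0.   ]), 'eef_pos': array([ 0.122, -0.485,  0.231]), 'tool_rot': array([ 0.992,  0.123, -0.   ,  0.   ]), 'ft_force': array([-0.123, -0.359, -0.158]), 'ft_torque': array([ 0.003,  0.034, -0.048]), 'grasp_force': 0.0, 'grip_width': 0.08550929722186393}
```

View pics/top1.png

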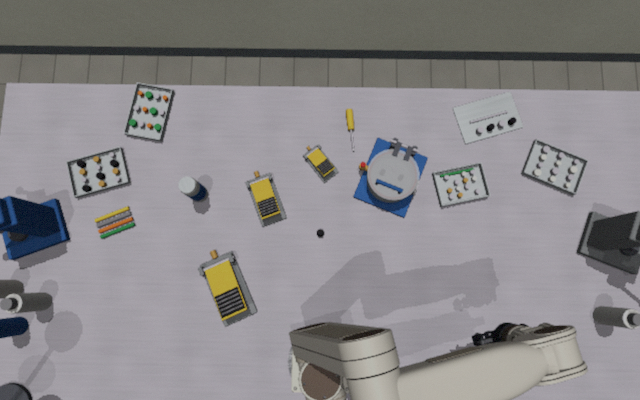

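View pics/side1.png

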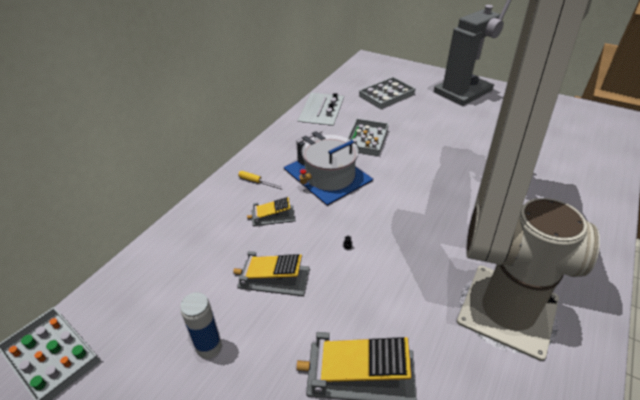

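Two views show three look-alike pedals. In the top view they are the small one at (320,162), the middle one at (266,198) and the big one at (228,288). The chamber is at (392,177) with its bar at (389,187), the collar at (320,233) and the can at (193,189). By the size rule I choose (266,198) and check it in a close crop.

Run:
```python
from h import *
np.set_printoptions(precision=3,suppress=True)
p=vision.camera("top");im=p["image"]
a=cv2.resize(im[155:240,225:305],None,fx=5,fy=5,interpolation=cv2.INTER_CUBIC)
b=cv2.resize(im[130:215,350:430],None,fx=5,fy=5,interpolation=cv2.INTER_CUBIC)
cv2.imwrite("pics/crop.png",np.hstack([a,b]))
R=cv2.Rodrigues(np.array(p["rvec"],float))[0]
hsv=cv2.cvtColor(im,cv2.COLOR_BGR2HSV)
vv,uu=np.mgrid[0:400,0:640]
def pts(mask):
    return np.array([px2w(p,(u,v)) for u,v in zip(uu[mask],vv[mask]) if p["z_map"][v,u]>0])
def rep(n,P):
    c=cv2.minAreaRect((P[:,:2]*1000).astype(np.float32));print(n,len(P),"mean",P.mean(0),"rect",np.round(c[0],1),np.round(c[1],1),round(c[2],1))
    print("  box",np.round(cv2.boxPoints(c),0).tolist())
roi=(uu>240)&(uu<292)&(vv>165)&(vv<230)
P=pts(roi);  # pedal whole
rep("unit",P[P[:,2]>0.012]); 
m=roi&(hsv[...,0]>20)&(hsv[...,0]<35)&(hsv[...,1]>120)
rep("yellow",pts(m))
m=roi&(hsv[...,2]<95)
Q=pts(m);rep("dark",Q[Q[:,2]>0.045])
roi=(uu>365)&(uu<415)&(vv>165)&(vv<205)
m=roi&(hsv[...,0]>100)&(hsv[...,0]<125)&(hsv[...,1]>120)
Q=pts(m);print(len(Q));print(np.histogram(Q[:,2],8))
Q=Q[(Q[:,2]>0.125)];rep("bar",Q)
m2=m&(vv>178)&(vv<198)&(abs(uu-389)<17);
W=np.array([px2w(p,(u,v),0.150) for u,v in zip(uu[m2],vv[m2])]);rep("bar plane",W)
p=vision.camera("side")
for z,uv in((0.146,(340,147)),(0.1,(311,137)),(0.065,(288,264))):print(px2w(p,uv,z))
```

```text
unit 948 mean [0.538 0.198 0.048] rect [546.8 199.3] [185.2  93.2] 24.6
  box [[443.0, 203.0], [482.0, 118.0], [650.0, 195.0], [612.0, 280.0]]
yellow 458 mean [0.545 0.202 0.049] rect [529.9 197.2] [130.3  69.7] 22.3
  box [[456.0, 205.0], [483.0, 140.0], [603.0, 190.0], [577.0, 254.0]]
dark 264 mean [0.499 0.185 0.066] rect [500.  183.8] [52.9 59.9] 20.8
  box [[465.0, 202.0], [486.0, 146.0], [535.0, 165.0], [514.0, 221.0]]
362
(array([279,   0,   0,   0,   0,   0,   3,  80]), array([-0.001,  0.019,  0.038,  0.058,  0.077,  0.097,  0.116,  0.135,
        0.155]))
bar 82 mean [ 0.559 -0.208  0.149] rect [ 559.3 -207.7] [83.   8.2] 68.4
  box [[540.0, -245.0], [548.0, -248.0], [578.0, -171.0], [571.0, -168.0]]
bar plane 86 mean [ 0.557 -0.206  0.15 ] rect [ 555.5 -196.7] [51.6 92.3] 12.2
  box [[521.0, -157.0], [540.0, -247.0], [590.0, -236.0], [571.0, -146.0]]
[ 0.561 -0.203  0.146]
[ 0.697 -0.263  0.1  ]
[0.494 0.185 0.065]
```

View pics/crop.png

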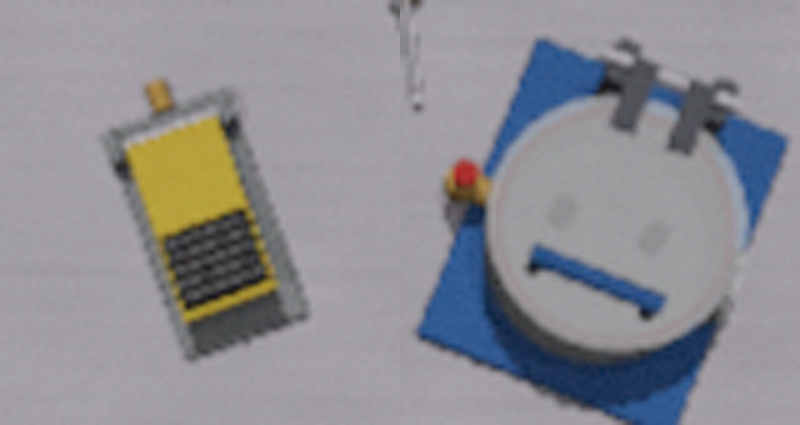

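The crop confirms the middle pedal, with its pad at px (268,206) and 53x60 mm on the rect fit. The bar runs from (377,181) to (401,191), with the hinge behind it. That gives the pad at (0.499, 0.185, 0.066) and the bar at (0.559, -0.207), with x heading about -21.7°. Next I turn to the grip yaw (+0.945, so wz negative), close the fingers and travel to above the pad.

```bash
python3 -m creep '[[[0,0,0],[0,0,-0.1575]],[[0,0,0],[0,0,-0.1575]],[[0,0,0],[0,0,-0.1575]],[[0,0,0],[0,0,-0.1575]],[[0,0,0],[0,0,-0.1575]],[[0,0,0],[0,0,-0.1575]],[[50,7,0],[0,0,0]],[[50,7,0],[0,0,0]],[[50,7,0],[0,0,0]],[[50,7,0],[0,0,0]],[[50,7,0],[0,0,0]],[[50,7,0],[0,0,0]]]' 0
cat > d.py <<'E'
from h import *;import sys
from scipy.spatial.transform import Rotation as Ro
o=bot.get_obs();g=np.array([float(x) for x in sys.argv[1:4]]);r=Ro.from_quat(o["tool_rot"]);M=r.as_matrix()
print("tcp",o["eef_pos"].round(4),"toolx",M[:,0].round(3),"tooly",M[:,1].round(3),"z",M[:,2].round(3),"shift mm",(1000*M.T@(g-o["eef_pos"])).round(1),"t",o["clock"],"F",o["ft_force"].round(2),"grip",o["grip_width"],o["grasp_force"])
E
python3 d.py 0.499 0.185 0.09
```

```text
clock: 2.6
eef_pos: [0.2728, -0.2204, 0.2316]
tool_rot: [0.828, 0.561, 0.0, 0.001]
ft_force: [0.5, -0.3, -0.6]
grip_width: -0.0
grasp_force: 0.0
tcp [ 0.2728 -0.2204  0.2316] toolx [ 0.371  0.929 -0.   ] tooly [ 0.929 -0.371  0.001] z [ 0.001 -0.001 -1.   ] shift mm [460.3  59.7 141.5] t 2.6 F [ 0.49 -0.34 -0.61] grip -3.7633199889410305e-05 0.0
```

```bash
python3 -m creep '[[[50,6,0],[0,0,0]],[[50,6,0],[0,0,0]],[[50,6,0],[0,0,0]],[[50,6,0],[0,0,0]],[[50,6,0],[0,0,0]],[[50,7,0],[0,0,0]],[[50,7,0],[0,0,0]],[[50,7,20],[0,0,0]],[[40,6,30],[0,0,0]],[[20,3,40],[0,0,0]],[[0,0,30],[0,0,0]],[[0,0,20],[0,0,0]]]' 0
python3 d.py 0.499 0.185 0.04
```

```text
clock: 4.1
eef_pos: [0.4972, 0.1836, 0.0893]
tool_rot: [0.827, 0.562, -0.001, -0.0]
ft_force: [-0.9, 0.4, -1.1]
grip_width: -0.0003
grasp_force: 0.0
tcp [0.4972 0.1836 0.0893] toolx [ 0.369  0.929 -0.002] tooly [ 0.929 -0.369 -0.002] z [-0.002 -0.001 -1.   ] shift mm [ 2.   1.2 49.3] t 4.1 F [-0.86  0.43 -1.09] grip -0.0002516746482627346 0.0
```

```bash
python3 -m creep '[[[0,0,8],[0,0,0]],[[0,0,8],[0,0,0]],[[0,0,6],[0,0,0]],[[0,0,6],[0,0,0]],[[0,0,6],[0,0,0]],[[0,0,5],[0,0,0]],[[0,0,4],[0,0,0]],[[0,0,3],[0,0,0]],[[0,0,2],[0,0,0]],[[0,0,0],[0,0,0]]]' 0
python3 d.py 0.499 0.185 0.04
```

```text
clock: 5.35
eef_pos: [0.4967, 0.1829, 0.0435]
tool_rot: [0.828, 0.561, -0.001, -0.0]
ft_force: [-6.0, -2.3, 7.8]
grip_width: 0.0002
grasp_force: 3.7
tcp [0.4967 0.1829 0.0435] toolx [ 0.37   0.929 -0.002] tooly [ 0.929 -0.37  -0.002] z [-0.002 -0.001 -1.   ] shift mm [2.8 1.4 3.5] t 5.35 F [-5.97 -2.33  7.77] grip 0.00016756257316364706 3.685997244535031
```

```bash
python3 -m creep '[[[0,0,2],[0,0,0]],[[0,0,2],[0,0,0]],[[0,0,2],[0,0,0]],[[0,0,0],[0,0,0]]]' 0
python3 d.py 0.499 0.185 0.04
python3 - <<'E'
from h import *
p=vision.camera("side");im=p["image"]
cv2.imwrite("pics/ped.png",cv2.resize(im[220:310,220:340],None,fx=5,fy=5,interpolation=cv2.INTER_CUBIC))
E
```

```text
clock: 5.85
eef_pos: [0.4968, 0.1829, 0.0396]
tool_rot: [0.828, 0.561, -0.001, -0.0]
ft_force: [-9.5, -2.6, 20.9]
grip_width: -0.0
grasp_force: 10.2
tcp [0.4968 0.1829 0.0396] toolx [ 0.37   0.929 -0.001] tooly [ 0.929 -0.37  -0.001] z [-0.001 -0.001 -1.   ] shift mm [ 2.8  1.3 -0.4] t 5.85 F [-9.45 -2.64 20.93] grip -1.8592764889651075e-05 10.237946419110813
```

View pics/ped.png

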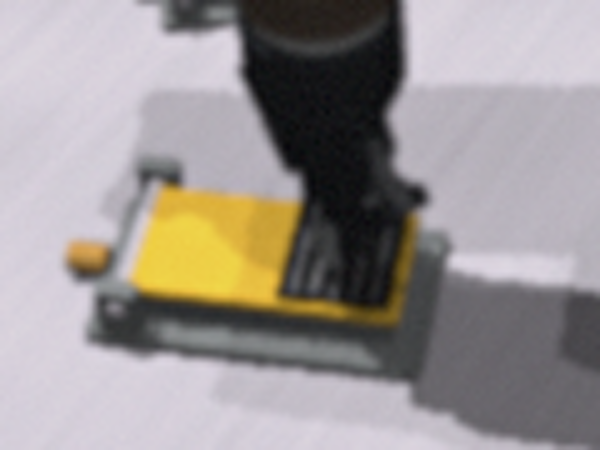

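The picture shows the finger on the pad, crop (350,240), with the plate now level. Force has jumped to 21 N at z=0.0396, so it is on the stop. I hold it for 1.5 s, then rise.

```bash
python3 -m creep '[[[0,0,0],[0,0,0]],[[0,0,0],[0,0,0]],[[0,0,0],[0,0,0]],[[0,0,0],[0,0,0]],[[0,0,0],[0,0,0]],[[0,0,0],[0,0,0]],[[0,0,0],[0,0,0]],[[0,0,0],[0,0,0]],[[0,0,0],[0,0,0]],[[0,0,0],[0,0,0]],[[0,0,0],[0,0,0]],[[0,0,0],[0,0,0]]]' 0
python3 -m creep '[[[0,0,-6],[0,0,0]],[[0,0,-8],[0,0,0]],[[0,0,-10],[0,0,0]],[[0,0,-20],[0,0,0]],[[0,0,-40],[0,0,0]],[[0,0,-50],[0,0,0]],[[0,0,-50],[0,0,0]],[[0,0,-15],[0,0,0]],[[0,0,0],[0,0,0]]]' 0
python3 - <<'E'
from h import *
p=vision.camera("side")
for d in vision.place_of(p,"pedal_pad")[:4]:print(d["score"],d["position"],px2w(p,d["position"]))
E
python3 d.py 0.559 -0.207 0.238
```

```text
clock: 7.4
eef_pos: [0.4968, 0.1829, 0.0396]
tool_rot: [0.828, 0.561, -0.001, -0.0]
ft_force: [-9.3, -3.6, 20.3]
grip_width: -0.0003
grasp_force: 10.2
clock: 8.52
eef_pos: [0.4986, 0.1837, 0.2369]
tool_rot: [0.828, 0.561, 0.001, 0.0]
ft_force: [0.2, -0.2, -0.4]
grip_width: 0.0002
grasp_force: 0.0
0.93 [283.9, 265.0] [0.50323705 0.19032262 0.06121891]
0.78 [282.0, 201.8] [0.48247568 0.20291448 0.28990572]
0.67 [384.8, 357.5] [0.19070167 0.30019181 0.08337517]
tcp [0.4972 0.1831 0.2345] toolx [ 0.37   0.929 -0.002] tooly [ 0.929 -0.37  -0.002] z [-0.003 -0.001 -1.   ] shift mm [-339.6  201.8   -3.3] t 8.625 F [-0.12  0.35 -0.79] grip 0.0001530299746417218 0.0
```

```bash
python3 -m creep '[[[-38,22,0],[0,0,0]],[[-38,22,0],[0,0,0]],[[-38,22,0],[0,0,0]],[[-38,23,0],[0,0,0]],[[-38,23,0],[0,0,0]],[[-38,23,0],[0,0,0]],[[-38,23,0],[0,0,0]],[[-38,23,0],[0,0,0]],[[-36,21,0],[0,0,0]],[[0,0,20],[0,0,0]],[[0,0,10],[0,0,0]],[[0,0,0],[0,0,0]]]' 55
python3 - <<'E'
from h import *
p=vision.camera("side");im=p["image"]
cv2.imwrite("pics/han.png",cv2.resize(im[80:220,260:420],None,fx=4,fy=4,interpolation=cv2.INTER_CUBIC))
for d in vision.place_of(p,"lid_handle")[:2]:print(d["score"],d["position"],px2w(p,d["position"],.146))
E
python3 d.py 0.559 -0.207 0.127
```

```text
clock: 10.12
eef_pos: [0.5587, -0.2062, 0.2039]
tool_rot: [0.827, 0.561, -0.001, -0.002]
ft_force: [0.7, -0.2, -0.8]
grip_width: 0.0549
grasp_force: 0.0
0.68 [340.9, 148.3] [ 0.55572898 -0.19872931  0.146     ]
0.48 [273.1, 277.8] [0.46122276 0.28598829 0.146     ]
tcp [ 0.5599 -0.2064  0.2061] toolx [0.369 0.929 0.   ] tooly [ 0.929 -0.369 -0.001] z [-0.001  0.    -1.   ] shift mm [-0.9 -0.6 79.1] t 10.225 F [0.68 0.98 0.11] grip 0.05529661716501849 0.0
```

View pics/han.png

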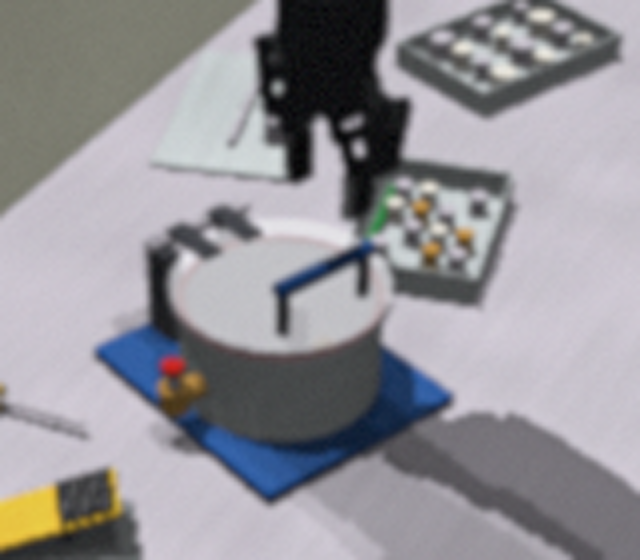

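The fingers, at crop (297,165) and (357,200), straddle the bar (crop (285,290) to (370,245)) from above, and the pedal is up. I descend 78 mm and then close.

```bash
python3 -m creep '[[[0,0,14],[0,0,0]],[[0,0,14],[0,0,0]],[[0,0,14],[0,0,0]],[[0,0,12],[0,0,0]],[[0,0,12],[0,0,0]],[[0,0,8],[0,0,0]],[[0,0,4],[0,0,0]],[[0,0,0],[0,0,0]]]' 55
python3 -m creep '[[[0,0,0],[0,0,0]],[[0,0,0],[0,0,0]],[[0,0,0],[0,0,0]],[[0,0,0],[0,0,0]],[[0,0,0],[0,0,0]],[[0,0,0],[0,0,0]],[[0,0,0],[0,0,0]],[[0,0,0],[0,0,0]]]' 0
python3 d.py 0.559 -0.207 0.127
```

```text
clock: 11.22
eef_pos: [0.5599, -0.2071, 0.1282]
tool_rot: [0.828, 0.561, -0.0, -0.0]
ft_force: [0.8, 0.5, 0.5]
grip_width: 0.055
grasp_force: 0.0
clock: 12.22
eef_pos: [0.5609, -0.2075, 0.1288]
tool_rot: [0.828, 0.561, 0.001, 0.001]
ft_force: [5.6, -2.2, 0.6]
grip_width: 0.0119
grasp_force: 58.6
tcp [ 0.5609 -0.2075  0.1288] toolx [0.37  0.929 0.   ] tooly [ 0.929 -0.37   0.002] z [ 0.002 -0.001 -1.   ] shift mm [-0.2 -2.   1.8] t 12.225 F [ 5.57 -2.22  0.58] grip 0.011897115508948621 58.61230194568634
```

```bash
python3 -m creep '[[[0,0.3,-1.55],[0.01,0,0]],[[0,0.3,-1.55],[0.01,0,0]],[[0,0.3,-1.55],[0.01,0,0]],[[0,0.3,-1.55],[0.01,0,0]],[[0,0.3,-1.55],[0.01,0,0]],[[0,0.3,-1.55],[0.01,0,0]]]' 0
python3 d.py 0.565 -0.21 0.153;python3 -m creep '[[[0,0.3,-1.55],[0.01,0,0]],[[0,0.3,-1.55],[0.01,0,0]],[[0,0.3,-1.55],[0.01,0,0]],[[0,0.3,-1.55],[0.01,0,0]],[[0,0,0],[0,0,0]]]' 0
```

```text
clock: 12.98
eef_pos: [0.5614, -0.2077, 0.1341]
tool_rot: [0.827, 0.561, -0.018, -0.026]
ft_force: [6.8, -2.6, -13.7]
grip_width: 0.0116
grasp_force: 58.5
tcp [ 0.5614 -0.2077  0.1341] toolx [ 0.37   0.929 -0.   ] tooly [ 0.927 -0.369 -0.064] z [-0.059  0.023 -0.998] shift mm [ -0.8   2.9 -19.1] t 12.975 F [  6.84  -2.65 -13.7 ] grip 0.011593870669721772 58.52419137954712
clock: 13.6
eef_pos: [0.5634, -0.2085, 0.1418]
tool_rot: [0.827, 0.561, -0.029, -0.042]
ft_force: [5.1, -2.1, -6.5]
grip_width: 0.0118
grasp_force: 59.4
```

The pull peaked at 13.7 N and is falling, so the seal is letting go. I continue at the same slow pace.

```bash
python3 -m creep '[[[0,0.3,-1.55],[0.01,0,0]],[[0,0.3,-1.55],[0.01,0,0]],[[0,0.3,-1.55],[0.01,0,0]],[[0,0.3,-1.55],[0.01,0,0]],[[0,0.3,-1.55],[0.01,0,0]],[[0,0.3,-1.55],[0.01,0,0]],[[0,0,0],[0,0,0]],[[0,0,0],[0,0,0]],[[0,0,0],[0,0,0]],[[0,0,0],[0,0,0]]]' 0
python3 - <<'E'
from h import *
p=vision.camera("side");im=p["image"]
cv2.imwrite("pics/end.png",cv2.resize(im[80:290,240:430],None,fx=2.8,fy=2.8,interpolation=cv2.INTER_CUBIC))
for d in vision.place_of(p,"pedal_pad")[:2]:print(d["score"],d["position"],px2w(p,d["position"]))
o=bot.get_obs();print(o["eef_pos"],o["ft_force"],o["grasp_force"],o["clock"])
E
```

```text
clock: 14.85
eef_pos: [0.5663, -0.2097, 0.1516]
tool_rot: [0.825, 0.559, -0.045, -0.066]
ft_force: [5.4, -2.3, -5.5]
grip_width: 0.0118
grasp_force: 59.5
0.82 [282.0, 203.5] [ 0.63816844 -0.00247339  0.04789784]
0.57 [285.1, 264.6] [0.49970007 0.19001734 0.06457315]
[ 0.56629283 -0.20966443  0.15158788] [ 6.78598772 -2.31593926 -4.81651326] 59.52988386154175 14.95
```

View pics/end.png

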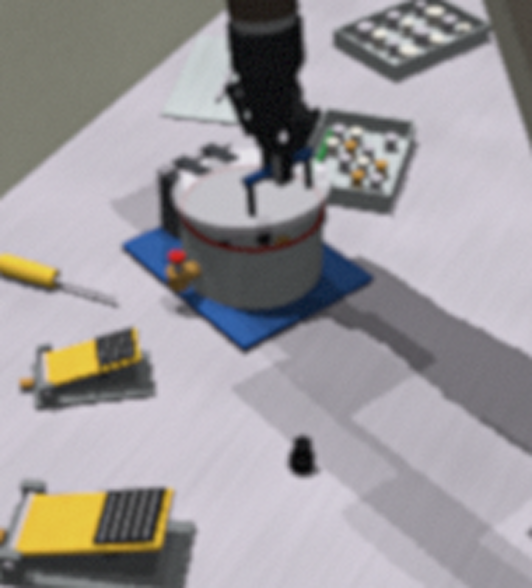

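The picture shows the lid raised with an open gap at its front, crop (265,240), and the bar still in the fingers at (280,170). The pedal is up and the collar and screwdriver haven't moved. The 23 mm TCP rise means about 0.15 rad.

```bash
python3 -c "
from workcell import workorder
print(workorder.job_done())"
```

```text
the job is handed in; nothing more can be done
None
```

I've handed the job in, though no verdict came back: the pedal was held on its stop for about 1.5 s and sprang back up, the seal let go at about 14 N, and the arm is still holding the lid about 0.15 rad (about 3 cm) open, worked out from the arm's rise.

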